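# Unclamp the drilled plate and load it into the slot scanner

## Robot

A 6-joint arm with a two-finger parallel gripper is mounted at the origin on the work surface. World frame = base frame: x ahead of the robot, y to its left, z up, the work surface at z = 0. Lengths are in m, angles in rad, forces in N, time in s.
With the tool pointing down it reaches from about 0.25 to 0.85 m from the base axis. Payload 12.5 kg.
Tool frame: the origin (TCP) lies on the centre line of the jaws, within the pads' length; the fingertips stand 14 mm ahead of it and the grasp point (between the pads) lies 5 mm behind it; y points along the fingers, z is the direction in which the jaws open and shut, and the axes are right-handed (so a half turn about y gives the same grasp; the last joint's range is limited). The gripper opens to 93 mm and grips with 3 to 60 N. Pads are 15 mm wide; open, the fingers measure 128 mm over their backs; the gripper's body (75 mm by 188 mm) begins 65 mm behind the grasp point.
Start: joints at [1.129, 0.351, 1.652, -0, 1.139, -0.085], TCP at [0.192, 0.515, 0.233] pointing down, gripper open.
Joint ranges: [-2.75, 2.75], [-0.79, 2.1], [0.01, 2.65], [-1.57, 4.71], [0.07, 3.14], [-2.87, 2.87]. Speed limits (rad/s): [2.22, 2.22, 2.79, 3.14, 3.14, 3.14].

## Interface

Orientations are given as a unit quaternion [w, x, y, z].
In Python, from rig import bot gives the robot as it stands. Calls block until the motion is done:
- bot.move_ptp(position, orientation): joint-space move of the TCP to a pose.
- bot.move_linear(position, max_speed=0.15, orientation=None): straight line of the TCP; orientation=None keeps the orientation; max_speed is the mean speed in m/s.
- bot.move_j(angles): joint-space move.
- bot.gripper_to(opening): finger opening in m; the grip force is fixed at half the most; returns when the fingers have stopped.
- bot.wait(seconds).
- bot.inverse_kinematics(position, orientation): joint angles nearest the present ones, or None.
- bot.camera(name): name is "scene" or "top" or "wrist"; returns the picture (480x640x3 uint8, blue, green, red); there is no depth.
- bot.camera_params(name): a dict with "fx", "fy", "cx", "cy" (pixels), "cam_to_world" (4x4, takes a point from camera to world coordinates). Camera axes: x right, y down, z forward; pixel columns grow to the right and rows downward; lengths in m; the calibration is good to about 2 mm. A picture is of the moment at which its call begins: read the wrist's pose just before it. camera_params takes no time and is no camera call; for the wrist camera it gives the pose at the moment of the call.
A pose or a line that the arm cannot do raises bot.MotionError and nothing moves.
- bot.finish_job(): hands the job in, once; it reports no verdict.
Readings, each from a call of its own:
- bot.read_time_s(): time.
- bot.read_joint_positions(): joint angles.
- bot.read_qvel(): joint speeds.
- bot.read_tau(): joint torques, N m.
- bot.read_eef_pos(): TCP position.
- bot.read_orientation(): TCP orientation.
- bot.read_ft_force(): force on the tool from outside, world axes, zero at the start.
- bot.read_torque(): the same for the moment, N m.
- bot.read_width(): finger opening in m.
Only numpy, scipy, OpenCV 4.12 (cv2) and the standard library are available. Lean on these libraries where they do the work, as an engineer would, in place of code of your own. Each camera call takes 0.05 s, during which the arm holds its last target.

## Task

The plate in the little vise is drilled and ready for scanning: slide the vise jaw open, lift the plate out, lay it flat on the scanner's loading apron in front of the slot and let go. Then push it into the slot until it is fully home against the stop inside. Leave the jaw open, and do not disturb the small glass vial or the loose resin block standing nearby.

Things in the scene. Friction and masses are not known exactly. Their poses are not given: they have to be found in the camera images.
- vise: Small fixed steel vise. Origin: underside of its base (200 x 80 x 12 mm, x -75 to 125 mm), below the clamped plate's centre; x points the way the jaw opens, z up. The plate lies on a 26 mm wide bed, top 38 mm up. Fixed jaw: face x = -30.5 mm, 48 mm high; sliding jaw: face x = 30.5 mm when shut, 57 mm high; both 44 mm wide in y. The plate's long sides are free.
- jaw (a joint): Travel of the vise's sliding jaw along the vise's +x, in m: 0 closed on the plate, 0.03 fully open; stays where it is left (about 4 N of friction). While closed, its lip overhangs the plate's end by 4 mm, so the plate cannot be lifted before the jaw is opened.
- jaw_handle (a point): Middle of the top of the upright tab on the sliding jaw, 94 mm above the bench; with the jaw closed 60.5 mm to +x of the vise's origin; moves with the jaw. The tab is 12 mm thick along the vise's x, 30 mm wide in y and rises 37 mm above the jaw's flat top, of which 28 mm lie free on the tab's plate side.
- plate: Bone-coloured flat plate with three small dark drilled pits on top: 60 mm (x) x 46 mm (y) x 12 mm (z), about 60 g. Origin: centre of its underside. Starts flat in the vise, underside 38 mm above the bench, its 60 mm length between the jaws (x along the vise's x), its 46 mm width free to grasp from above.
- scanner: White, fixed. Origin: underside, below the slot's mouth; x points into the slot, z up. The apron before the mouth is 100 mm long, 120 wide, top 20 mm up. Slot: 48 mm wide, 14 high, floor level with the apron, 54 mm deep to the stop; its first 12 mm flare sideways from 62 to 48 mm. Cheeks beside it 46 mm high, clear cover from 4 mm inside, top 38; head behind the stop 75 mm high, knobs to 87.
- mouth (a point): Middle of the slot's mouth at the level of the apron's top (20 mm above the bench). Axes as the scanner's.
- home (a point): Where the origin of the plate lies when the plate is fully home: 24 mm inside the mouth at apron level. Axes as the scanner's. The plate's rear edge then stands 6 mm out of the mouth.
- vial: Small closed glass vial standing upright, 24 mm across, 45 mm high. Origin: centre of its underside.
- resin_block: Loose off-white resin block on the bench, 35 x 28 x 20 mm high. Origin: centre of its underside.

How it is judged:
On the way, in this order (a step that is already met when the one before it is completed fails the run):
1. the jaw is slid open by at least 15 mm while the plate still lies in the vise (value of joint jaw above 0.015 m and x of plate in the frame of vise between -0.012 and 0.034 m and y of plate in the frame of vise between -0.012 and 0.012 m and z of plate in the frame of vise between 0.034 and 0.044 m), for 0.2 s.
2. the plate lies flat on the apron before the slot, let go, within 25 mm of the slot's centre line and still 25 to 110 mm short of home (its leading end may be in the mouth) (x of plate in the frame of home between -0.11 and -0.025 m and y of plate in the frame of home between -0.025 and 0.025 m and z of plate in the frame of home between -0.003 and 0.004 m and angle between plate's own z axis and vertical below 0.08 rad and contact force between the fingers and plate below 0.3 N), for 0.2 s.
At the end, for the whole second after the job is handed in: The plate lies flat, released and at rest in the scanner's slot, fully home (within 3 mm of the stop), lengthwise in the slot either way round; the vise jaw is still open by at least 15 mm (x of plate in the frame of home between -0.003 and 0.004 m and y of plate in the frame of home between -0.003 and 0.003 m and z of plate in the frame of home between -0.003 and 0.004 m and angle between the x axis of plate and the x axis of scanner, either way round below 0.06 rad and angle between plate's own z axis and vertical below 0.06 rad and linear speed of plate below 0.01 m/s and contact force between the fingers and plate below 0.3 N and value of joint jaw above 0.015 m); the robot touches nothing.
It fails at once if the small glass vial is moved by more than 20 mm (distance of vial from where it was at the start of the episode above 0.02 m).
It fails at once if the loose resin block is moved by more than 20 mm (distance of resin_block from where it was at the start of the episode above 0.02 m).
It also fails if it takes over 64 s, if anything falls off the work surface, if the arm or the gripper's body presses on something with over 40 N, if the wrist force passes 120 N, or if a joint passes its speed limit or range.

## Working session

There is one attempt and no reset: what is moved stays moved. The work goes in short steps, each a Python script; the robot and the scene stay as the last script left them, time stands still between calls to the robot, and variables do not carry over. Pictures are saved under pics/ and viewed, and the job is handed in when it is done.

```bash
mkdir -p pics; ls; python3 - <<'E'
from rig import bot
import cv2
for n in ["scene","top","wrist"]:
    p=bot.camera_params(n); print(n,p)
    cv2.imwrite(f"pics/{n}0.png",bot.camera(n))
print(bot.read_time_s(),bot.read_eef_pos(),bot.read_orientation(),bot.read_width())
E
```

```text
pics
scene {'fx': 491.3822518551773, 'fy': 491.3822518551773, 'cx': 328.75588832115614, 'cy': 246.36607810098857, 'cam_to_world': array([[-0.07382637,  0.71281627, -0.6974544 ,  0.99898181],
       [ 0.99715497,  0.06343553, -0.0407173 ,  0.02395847],
       [ 0.01521944, -0.69847613, -0.7154715 ,  0.53555445],
       [ 0.        ,  0.        ,  0.        ,  1.        ]])}
top {'fx': 560.6429528967233, 'fy': 560.6429528967233, 'cx': 321.36658621749893, 'cy': 226.13577331301073, 'cam_to_world': array([[-0.00871145, -0.99251586,  0.12180464,  0.44756181],
       [-0.99991387,  0.00745035, -0.01080511,  0.00734681],
       [ 0.00981675, -0.12188827, -0.99249528,  0.81063726],
       [ 0.        ,  0.        ,  0.        ,  1.        ]])}
wrist {'fx': 350.18912450921795, 'fy': 350.18912450921795, 'cx': 326.31340477234124, 'cy': 238.6969268995572, 'cam_to_world': array([[ 0.34854818,  0.90650535,  0.23824824,  0.1260285 ],
       [ 0.93728975, -0.33670665, -0.09009198,  0.53972168],
       [-0.00144909,  0.25470903, -0.96701665,  0.38558254],
       [ 0.        ,  0.        ,  0.        ,  1.        ]])}
0.15 [0.19197331 0.51515467 0.23223296] [-0.69559215  0.69617745 -0.12555725  0.12539496] 0.09331908640225822
```

View pics/top0.png

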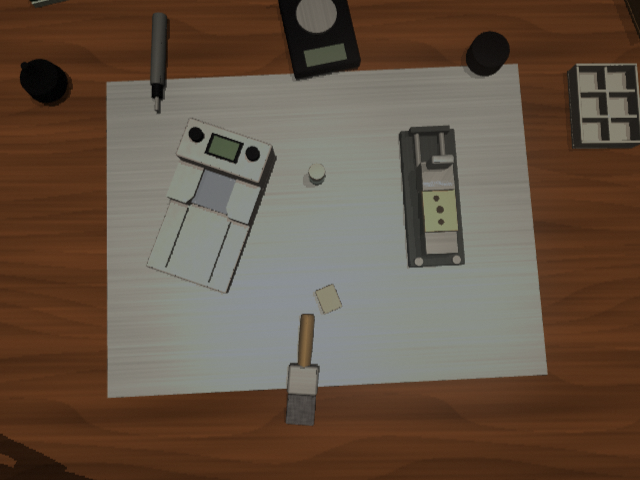

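View pics/scene0.png

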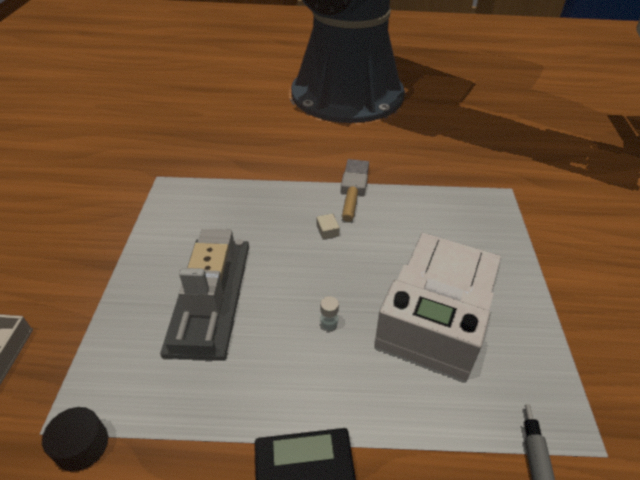

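View pics/wrist0.png

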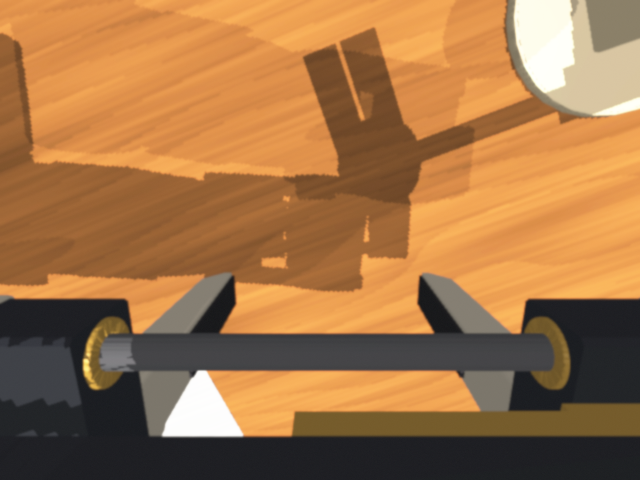

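The top view shows the vise at about (432,197) with its jaw tab at (443,160), opening upwards. The scanner is at about (215,205) with its slot pointing up and right, the vial is at (317,175) and the block at (328,299). I'll enlarge the relevant parts.

```bash
python3 - <<'E'
import cv2
t=cv2.imread("pics/top0.png")
c=t[115:275,390:475]; cv2.imwrite("pics/c1.png",cv2.resize(cv2.convertScaleAbs(c,alpha=1.4,beta=20),None,fx=3.75,fy=3.75,interpolation=cv2.INTER_CUBIC))
c=t[110:300,140:285]; cv2.imwrite("pics/c2.png",cv2.resize(c,None,fx=3,fy=3,interpolation=cv2.INTER_CUBIC))
c=cv2.imread("pics/scene0.png")[220:370,150:270]; cv2.imwrite("pics/c3.png",cv2.resize(cv2.convertScaleAbs(c,alpha=1.4,beta=20),None,fx=4,fy=4,interpolation=cv2.INTER_CUBIC))
E
```

```text
(no output)
```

View pics/c1.png

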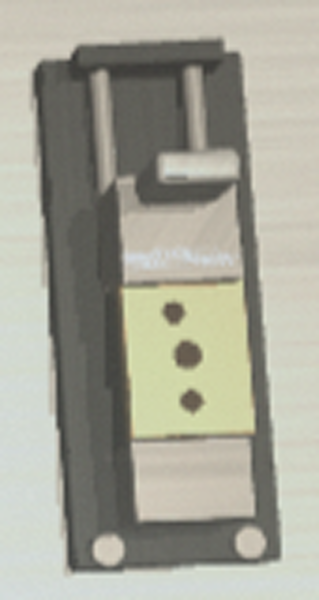

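View pics/c2.png

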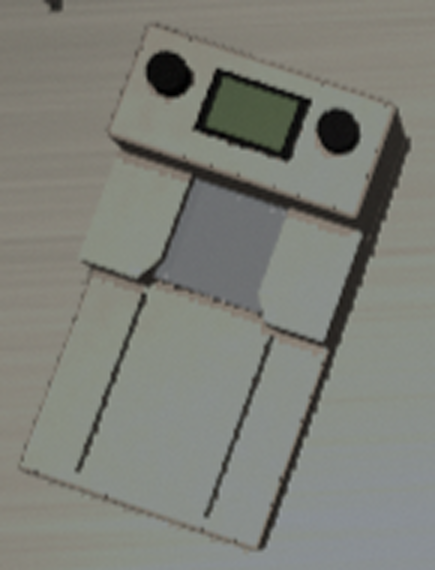

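View pics/c3.png

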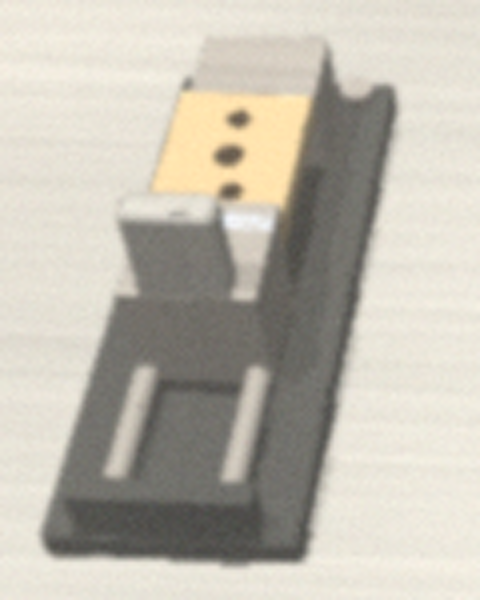

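```bash
cat > h.py <<'E'
import numpy as np, cv2
from scipy.optimize import least_squares
from scipy.spatial.transform import Rotation as R
def proj(p,P):
    T=np.linalg.inv(p["cam_to_world"]); q=np.atleast_2d(P)@T[:3,:3].T+T[:3,3]
    return np.c_[p["fx"]*q[:,0]/q[:,2]+p["cx"],p["fy"]*q[:,1]/q[:,2]+p["cy"]]
def pix2z(p,uv,z):
    M=p["cam_to_world"]; d=M[:3,:3]@np.array([(uv[0]-p["cx"])/p["fx"],(uv[1]-p["cy"])/p["fy"],1])
    return M[:3,3]+d*(z-M[2,3])/d[2]
def w(pose,L):
    c,s=np.cos(pose[2]),np.sin(pose[2]); L=np.atleast_2d(L).astype(float)
    return np.c_[pose[0]+c*L[:,0]-s*L[:,1],pose[1]+s*L[:,0]+c*L[:,1],L[:,2]]
def fit(obs,x0):
    # obs: list of (cam params, local Nx3, uv Nx2)
    f=lambda x:np.concatenate([(proj(p,w(x,L))-uv).ravel() for p,L,uv in obs])
    r=least_squares(f,x0,loss="soft_l1"); return r.x,f(r.x).reshape(-1,2)
def quat(axis_open_yaw):
    # tool pointing down (y=-z), tool z (opening) along world yaw
    a=axis_open_yaw; z=np.array([np.cos(a),np.sin(a),0]); y=np.array([0,0,-1.]); x=np.cross(y,z)
    q=R.from_matrix(np.c_[x,y,z]).as_quat(); return q[[3,0,1,2]]
E
python3 - <<'E'
from h import *
from rig import bot
p=bot.camera_params("top"); s=bot.camera_params("scene")
L=np.array([[125,40,12],[-75,40,12],[-75,-40,12],[125,-40,12],[-30,23,50],[-30,-23,50],[60.5,0,94]])/1e3
uv=np.array([[38,62],[72,571],[278,560],[240,55],[133,438],[253,434],[199,167]])/3.75+[390,115]
x,r=fit([(p,L,uv)],[.5,-.14,0]); print("vise top",x,r.round(1).tolist())
L2=np.array([[125,40,12],[125,-40,12],[-30,23,50],[-30,-23,50],[60.5,0,94]])/1e3
uv2=np.array([[303,548],[45,542],[311,94],[187,92],[166,209]])/4+[150,220]
x,r=fit([(s,L2,uv2)],x); print("vise scene",x,r.round(1).tolist())
x,r=fit([(p,L,uv),(s,L2,uv2)],x); print("vise both",x,r.round(1).tolist())
L=np.array([[-100,60,20],[-100,-60,20],[0,60,46],[0,-60,46]])/1e3
uv=np.array([[20,467],[262,549],[80,262],[326,347]])/3+[140,110]
x,r=fit([(p,L,uv)],[.45,.17,-.3]); print("scanner",x,r.round(1).tolist())
print("vial",pix2z(p,(317,168),.045),"block",pix2z(p,(328.5,298.5),.02))
print(R.from_quat(bot.read_orientation()[[1,2,3,0]]).as_matrix().round(3))
import math
for nm,pos,a in [("tab",[.55,-.14,.13],0),("plate",[.49,-.14,.1],math.pi/2),("plate-",[.49,-.14,.1],-math.pi/2),("tab-",[.55,-.14,.13],math.pi),("scan",[.43,.16,.1],1.2),("scan-",[.43,.16,.1],1.2-math.pi)]:
    print(nm,bot.inverse_kinematics(pos,quat(a)))
E
```

```text
vise top [ 0.5619755  -0.16299517  0.03952384] [[-0.1, -0.5], [0.0, 0.1], [0.9, 0.4], [0.3, -1.0], [-1.5, 0.7], [-0.0, 0.2], [-0.0, -0.2]]
vise scene [ 0.56461102 -0.16326168  0.05540787] [[0.3, -0.0], [-0.9, -0.1], [0.8, 0.5], [-1.5, 0.2], [0.6, -0.5]]
vise both [ 0.56275643 -0.16298397  0.04391183] [[-0.5, -0.8], [0.2, -0.3], [1.1, -0.3], [-0.1, -1.6], [-1.4, 0.2], [0.0, -0.5], [-0.3, -0.7], [-0.4, -1.0], [-1.3, -1.8], [1.5, -0.3], [-0.6, -0.9], [0.7, -1.7]]
scanner [ 0.56414081  0.1551222  -0.33613   ] [[-0.1, 0.7], [-0.3, 1.0], [0.2, -0.7], [0.2, -1.1]]
vial [0.62319487 0.00438577 0.045     ] block [ 0.44253155 -0.0103513   0.02      ]
[[ 0.937 -0.     0.349]
 [-0.349 -0.001  0.937]
 [-0.    -1.    -0.001]]
tab [-3.31276849e-01  5.06264103e-01  1.69605811e+00 -4.44089210e-16
  9.39270441e-01 -3.31276849e-01]
plate [-3.69673415e-01  4.63838683e-01  1.86642232e+00 -4.44089210e-16
  8.11331647e-01 -1.94046974e+00]
plate- [-3.69673415e-01  4.63838683e-01  1.86642232e+00 -4.44089210e-16
  8.11331647e-01  1.20112291e+00]
tab- [-3.31276849e-01  5.06264103e-01  1.69605811e+00 -4.44089210e-16
  9.39270441e-01  2.81031580e+00]
scan [ 2.54694601e-01  3.89525872e-01  1.99415204e+00 -4.44089210e-16
  7.57914744e-01 -9.45305399e-01]
scan- [ 2.54694601e-01  3.89525872e-01  1.99415204e+00 -4.44089210e-16
  7.57914744e-01  2.19628725e+00]
```

Both views agree to about 2 mm. The block edge and the vial fit their known heights. Next I'll take closer pictures with the wrist camera over the scanner and the vise.

```bash
python3 - <<'E'
from h import *
from rig import bot
import pickle
d={}
for n,pose,a in [("ws",w([.564,.155,-.336],[[0.0,0,.21]])[0],-.336),("wv",w([.5627,-.163,.042],[[.04,0,.21]])[0],.042)]:
    bot.move_ptp(pose,quat(a+np.pi/2)); bot.wait(.3)
    d[n]=bot.camera_params("wrist"); cv2.imwrite(f"pics/{n}.png",bot.camera("wrist"))
    print(n,bot.read_eef_pos(),bot.read_time_s())
pickle.dump(d,open("cam.pkl","wb"))
E
```

```text
ws [0.56393272 0.15527695 0.21003427] 2.375
wv [ 0.60276982 -0.16082028  0.21003332] 3.9333
```

View pics/ws.png

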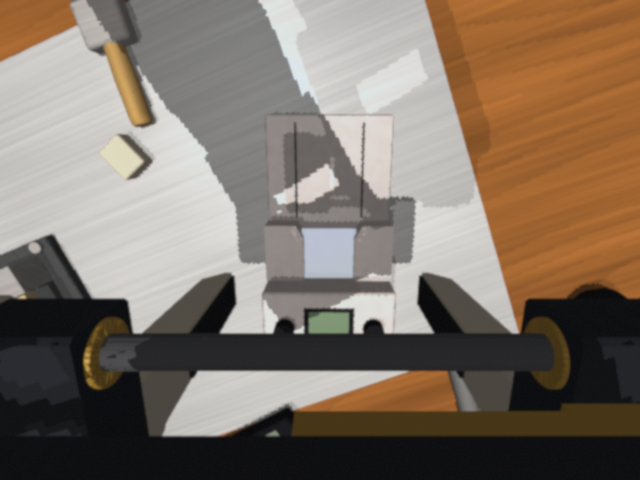

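View pics/wv.png

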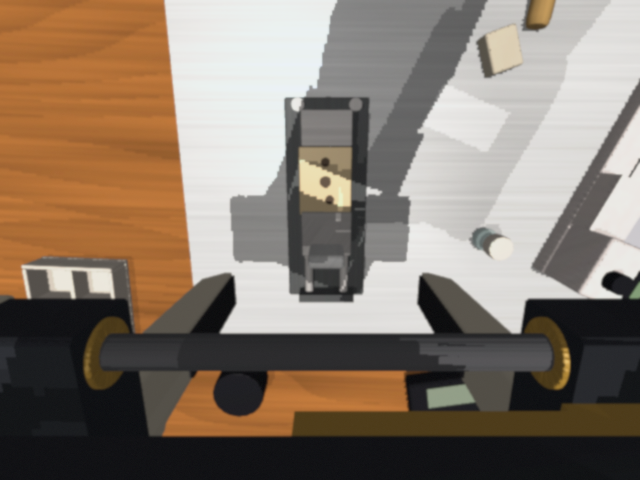

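The wrist camera shows the apron at (265–393, 114–220), the slot at (303–355, 228–278), the plate at (299–352, 146–211) and the jaw tab at about (327,250). I'll enlarge these too.

```bash
python3 - <<'E'
import cv2
c=cv2.imread("pics/ws.png")[100:300,250:410]; cv2.imwrite("pics/c4.png",cv2.resize(c,None,fx=3,fy=3,interpolation=cv2.INTER_CUBIC))
c=cv2.imread("pics/wv.png")[85:305,275:380]; cv2.imwrite("pics/c5.png",cv2.resize(cv2.convertScaleAbs(c,alpha=1.5,beta=20),None,fx=2.7,fy=2.7,interpolation=cv2.INTER_CUBIC))
E
```

```text
(no output)
```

View pics/c4.png

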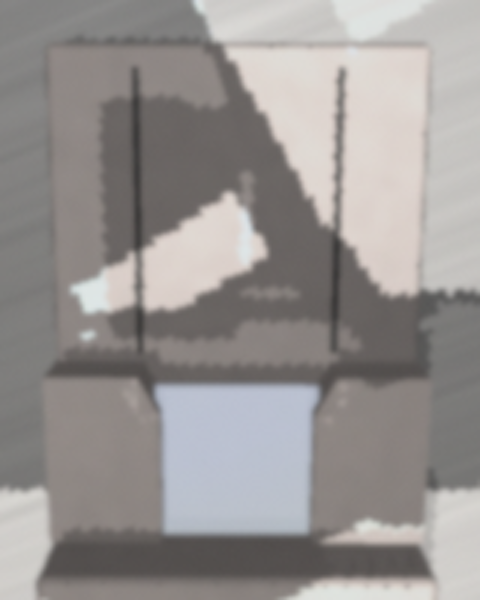

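View pics/c5.png

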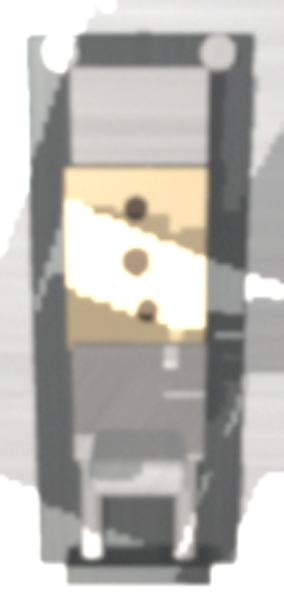

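```bash
python3 - <<'E'
from h import *
from rig import bot
import pickle
d=pickle.load(open("cam.pkl","rb")); p=bot.camera_params("top")
A=np.array([[-100,-60,20],[-100,60,20],[0,-60,46],[0,60,46]])/1e3
a=np.array([[48,44],[433,44],[47,377],[432,377]])/3+[250,100]
At=np.array([[-100,60,20],[-100,-60,20],[0,60,46],[0,-60,46]])/1e3
at=np.array([[20,467],[262,549],[80,262],[326,347]])/3+[140,110]
for o in ([(d["ws"],A,a)],[(d["ws"],A,a),(p,At,at)]):
    x,r=fit(o,[.564,.155,-.336]); print("scanner",x.round(4),r.round(1).tolist())
V=np.array([[-75,-40,12],[-75,40,12],[125,-40,12],[125,40,12],[-30,-23,50],[-30,23,50],[60.5,0,94]])/1e3
v=np.array([[27,36],[254,36],[42,562],[236,562],[62,166],[208,166],[137,479]])/2.7+[275,85]
Vt=np.array([[125,40,12],[-75,40,12],[-75,-40,12],[125,-40,12],[-30,23,50],[-30,-23,50],[60.5,0,94]])/1e3
vt=np.array([[38,62],[72,571],[278,560],[240,55],[133,438],[253,434],[199,167]])/3.75+[390,115]
for o in ([(d["wv"],V,v)],[(d["wv"],V,v),(p,Vt,vt)]):
    x,r=fit(o,[.564,-.163,.04]); print("vise",x.round(4),r.round(1).tolist())
E
```

```text
scanner [ 0.5658  0.158  -0.3357] [[-0.6, -0.2], [0.4, -0.1], [-0.4, 0.2], [0.6, 0.3]]
scanner [ 0.5655  0.1573 -0.3353] [[-1.6, -0.3], [-0.6, -0.2], [-1.3, 0.1], [-0.4, 0.2], [-1.6, -0.2], [-1.8, 0.1], [-1.3, -1.6], [-1.3, -2.1]]
vise [ 0.5626 -0.1629  0.0425] [[-1.6, -1.3], [-0.3, -1.2], [-1.6, 1.4], [0.4, 1.5], [1.5, 0.2], [0.5, 0.3], [0.1, -0.1]]
vise [ 0.5624 -0.1629  0.0411] [[-1.5, -1.6], [-0.3, -1.4], [-1.7, 1.2], [0.3, 1.3], [1.5, -0.1], [0.6, 0.0], [-0.0, -0.4], [-0.3, -0.7], [0.1, -0.1], [1.0, 0.0], [0.1, -1.3], [-1.5, 0.4], [-0.0, -0.1], [-0.2, -0.5]]
```

```bash
cat >> h.py <<'E'
VISE=[.5625,-.163,.041]; SC=[.5655,.157,-.3355]
def at(F,x,y,z): return w(F,[[x/1e3,y/1e3,z/1e3]])[0]
E
python3 - <<'E'
from h import *
from rig import bot
q=quat(VISE[2]+np.pi/2)
bot.gripper_to(0.0); 
bot.move_ptp(at(VISE,40,0,130),q); bot.move_linear(at(VISE,40,0,82),.08)
print(bot.read_ft_force().round(1))
for x in [47,55,65,74]:
    bot.move_linear(at(VISE,x,0,82),.05); print(x,bot.read_ft_force().round(1),bot.read_eef_pos().round(4))
bot.move_linear(at(VISE,70,0,82),.08); bot.move_linear(at(VISE,68,0,210),.2); bot.move_linear(at(VISE,40,0,210),.2)
bot.wait(.2); cv2.imwrite("pics/t2.png",bot.camera("top")[100:290,380:500].repeat(3,0).repeat(3,1)); cv2.imwrite("pics/w2.png",bot.camera("wrist"))
print(bot.read_time_s(),bot.read_width())
E
```

```text
[-0.1 -0.1  0.4]
47 [-0.6  0.   0.3] [ 0.61   -0.1611  0.0823]
55 [-0.5  0.2 -0.1] [ 0.6178 -0.1607  0.0821]
65 [ 0.8 -0.2 -0.1] [ 0.6277 -0.1603  0.082 ]
74 [-0.2 -0.4  0.8] [ 0.6367 -0.1599  0.082 ]
9.4667 0.0007559232387005532
```

View pics/w2.png

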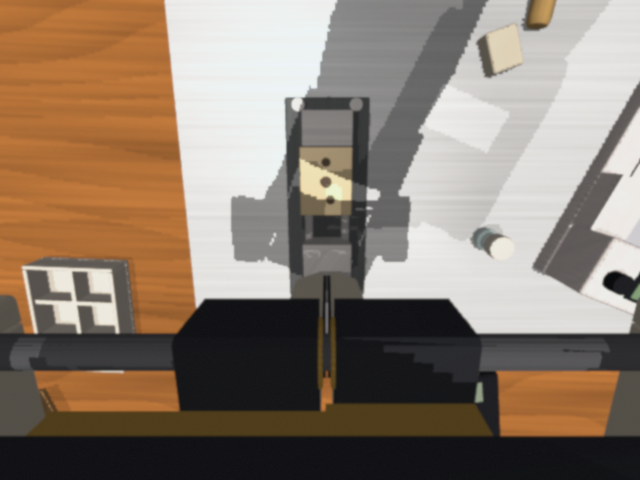

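The jaw is open: the gap shows at rows 216–245, about 26 mm, and the plate is still in place at (299–352, 146–215). Now I'll grasp the plate.

```bash
python3 - <<'E'
from h import *
from rig import bot
bot.gripper_to(0.09)
bot.move_linear(at(VISE,0,0,120),.2); bot.move_linear(at(VISE,0,0,54),.08)
bot.gripper_to(0.0); print("w",bot.read_width())
bot.move_linear(at(VISE,0,0,75),.05); bot.wait(.2); print("w",bot.read_width(),bot.read_ft_force())
bot.move_linear(at(VISE,0,0,150),.2); print(bot.read_width())
bot.wait(.1);cv2.imwrite("pics/w3.png",bot.camera("wrist"));cv2.imwrite("pics/s3.png",bot.camera("scene"))
print(bot.read_time_s())
E
```

```text
w 0.045682707664337394
w 0.04555120138817574 [-0.10788661 -0.81364006 -1.30562767]
0.04537090289559589
14.7833
```

View pics/w3.png

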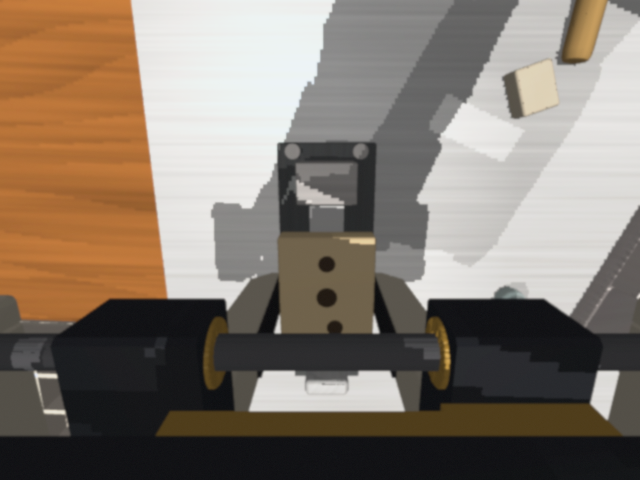

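View pics/s3.png

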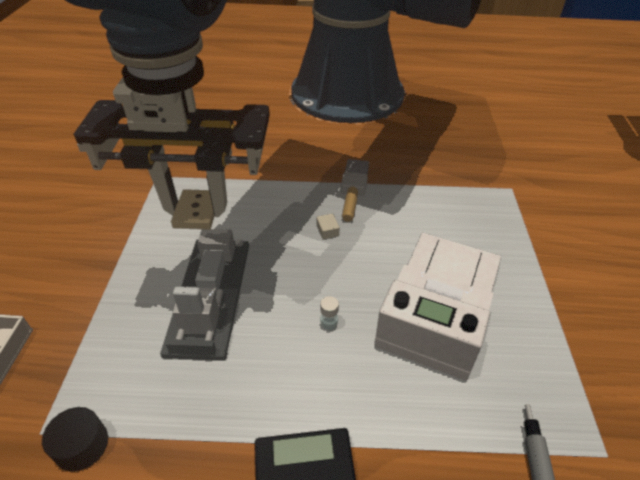

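The plate is held level at (278–375, 233–335), in the middle of the fingers. I'll carry it to the apron.

```bash
python3 - <<'E'
from h import *
from rig import bot
q=quat(SC[2]+np.pi/2)
bot.move_ptp(at(SC,-40,0,150),q); print(bot.read_width())
bot.move_linear(at(SC,-40,0,60),.15); f0=bot.read_ft_force()
for z in [42,39,37,36]:
    bot.move_linear(at(SC,-40,0,z),.04); f=bot.read_ft_force()-f0; print(z,f.round(1))
    if f[2]>6: break
bot.gripper_to(0.075); bot.wait(.3)
bot.move_linear(at(SC,-40,0,130),.2); bot.move_linear(at(SC,-30,0,210),.25); bot.wait(.3)
import pickle; pickle.dump(bot.camera_params("wrist"),open("cam4.pkl","wb"))
cv2.imwrite("pics/w4.png",bot.camera("wrist")); cv2.imwrite("pics/t4.png",bot.camera("top"))
c=cv2.imread("pics/w4.png")[90:330,240:420]; cv2.imwrite("pics/c6.png",cv2.resize(c,None,fx=2.5,fy=2.5,interpolation=cv2.INTER_CUBIC))
print(bot.read_time_s())
E
```

```text
0.04547192655804406
42 [0.5 0.8 0.1]
39 [-0.2  0.7 -0.3]
37 [-0.5  0.1  0.9]
36 [-0.3  0.3  1.3]
20.625
```

View pics/c6.png

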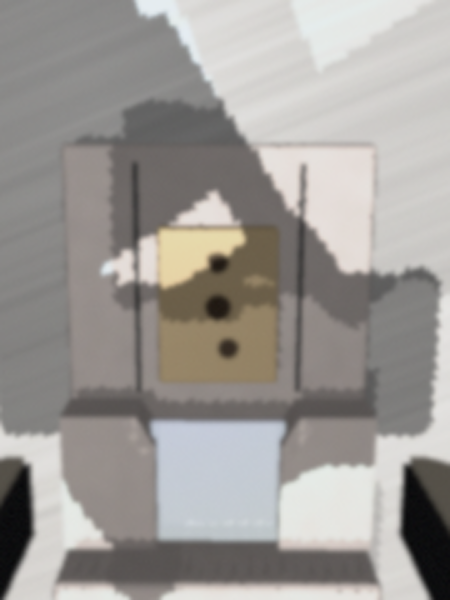

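The plate is flat on the apron at (158–277, 227–382) in the crop, centred on the slot (156–284). Now I'll push it in and watch the force.

```bash
python3 - <<'E'
from h import *
from rig import bot
bot.gripper_to(0.0)
bot.move_linear(at(SC,-88,0,120),.25); bot.move_linear(at(SC,-88,0,37),.12)
ax=np.array([np.cos(SC[2]),np.sin(SC[2])]); lat=np.array([-ax[1],ax[0]]); f0=bot.read_ft_force()
X=[-76,-60,-45,-35,-28,-23,-20,-18,-17,-16,-15,-14,-13.5,-13,-12.5,-12,-11.5,-11,-10.5,-10]
for x in X:
    bot.move_linear(at(SC,x,0,37),.05); bot.wait(.05); f=(bot.read_ft_force()-f0); p=-(f[:2]@ax)
    print(x,"push",p.round(1),"lat",(f[:2]@lat).round(1),"z",f[2].round(1), "act",((bot.read_eef_pos()[:2]-np.array(SC[:2]))@ax*1e3).round(2))
    if p>8: break
print(bot.read_time_s())
cv2.imwrite("pics/t5.png",cv2.resize(bot.camera("top")[100:300,130:290],None,fx=3,fy=3,interpolation=cv2.INTER_CUBIC))
E
```

```text
-76 push 1.2 lat 0.1 z -0.4 act -75.87
-60 push -0.4 lat -0.1 z -1.2 act -60.01
-45 push -1.1 lat -0.5 z -0.3 act -44.99
-35 push 0.8 lat 0.0 z -0.3 act -34.92
-28 push -0.6 lat 0.6 z -1.4 act -27.88
-23 push -0.2 lat -0.5 z -0.1 act -22.87
-20 push -0.1 lat 0.2 z -1.1 act -19.93
-18 push -0.9 lat 0.6 z -0.7 act -17.95
-17 push -0.2 lat -0.3 z -1.4 act -16.94
-16 push 0.3 lat 0.5 z -0.6 act -15.93
-15 push 5.1 lat -0.3 z 2.9 act -15.63
-14 push 10.7 lat 2.2 z 6.5 act -15.52
27.5667
```

View pics/t5.png

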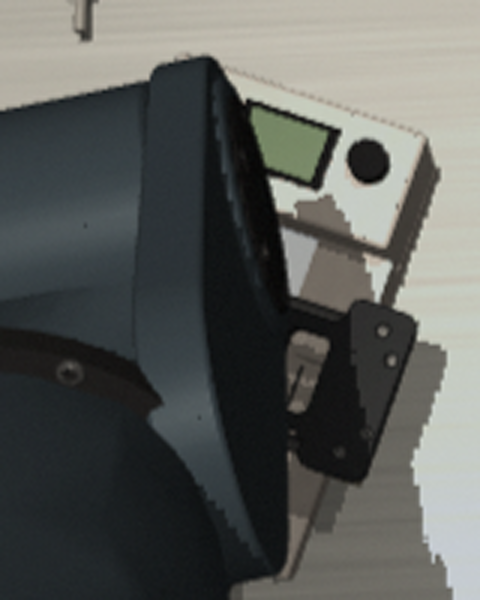

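A firm contact came at x = −15.6, against a nominal −13.5. I'll back off and check whether that is the stop or a jam.

```bash
python3 - <<'E'
from h import *
from rig import bot
bot.move_linear(at(SC,-25,0,37),.08); bot.move_linear(at(SC,-30,0,100),.2); bot.move_linear(at(SC,-15,0,190),.25); bot.wait(.3)
import pickle; pickle.dump(bot.camera_params("wrist"),open("cam6.pkl","wb"))
im=bot.camera("wrist"); cv2.imwrite("pics/w6.png",im)
cv2.imwrite("pics/c7.png",cv2.resize(im[170:300,245:405],None,fx=4.5,fy=4.5,interpolation=cv2.INTER_CUBIC))
print(bot.read_time_s(),bot.read_eef_pos())
E
```

```text
29.2333 [0.55103428 0.16191349 0.18926311]
```

View pics/c7.png

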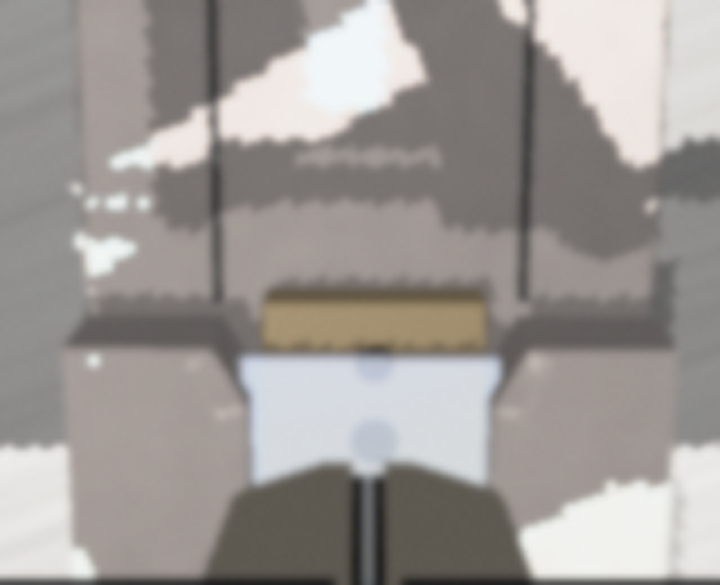

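View pics/w6.png

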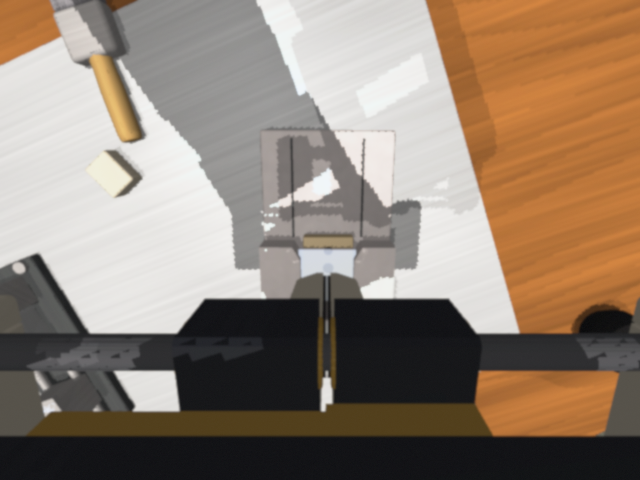

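```bash
python3 - <<'E'
from h import *
import pickle
p=pickle.load(open("cam6.pkl","rb"))
cv2.imwrite("pics/c8.png",cv2.resize(cv2.imread("pics/w6.png")[120:140,255:400],None,fx=5,fy=5,interpolation=cv2.INTER_CUBIC))
for front in (129,130,131):
  A=np.array([[-100,-60,20],[-100,60,20],[0,-60,46],[0,60,46]])/1e3
  a=np.array([[261.5,front],[393.8,front],[259.4,247.1],[395.4,247.1]])
  x,r=fit([(p,A,a)],SC); print(x.round(4),np.abs(r).max().round(2))
  for c in ([264,298],[489,298]):
    P=pix2z(p,np.array(c)/4.5+[245,170],.032)[:2]-x[:2]; c_,s_=np.cos(x[2]),np.sin(x[2]); print("  rear corner",(c_*P[0]+s_*P[1])*1e3,(-s_*P[0]+c_*P[1])*1e3)
  for xx in (-6,-8): print(xx,((proj(p,w(x,[[xx/1e3,-.023,.032],[xx/1e3,.023,.032]]))-[245,170])*4.5).round(0).tolist())
E
```

```text
[ 0.5651  0.1576 -0.3347] 2.21
  rear corner -6.007255571545161 -21.697294308715712
  rear corner -6.026748210849213 24.047965808489277
-6 [[258.0, 298.0], [484.0, 298.0]]
-8 [[257.0, 288.0], [484.0, 289.0]]
[ 0.5656  0.1575 -0.3347] 2.19
  rear corner -6.461820377847435 -21.697823895317832
  rear corner -6.480364544961675 24.047436616210558
-6 [[258.0, 300.0], [484.0, 300.0]]
-8 [[257.0, 291.0], [484.0, 291.0]]
[ 0.566   0.1573 -0.3348] 2.15
  rear corner -6.935573600470756 -21.698603397281662
  rear corner -6.95961712838721 24.046654554362874
-6 [[258.0, 302.0], [484.0, 303.0]]
-8 [[258.0, 293.0], [484.0, 293.0]]
```

View pics/c8.png

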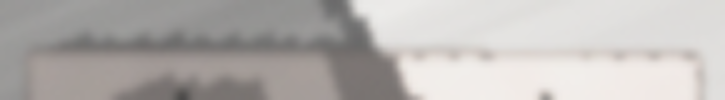

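The measured rear edge is 6.5 mm out of the mouth, against 6 when home, and it is square. I'll push once more, harder, to make sure this is the stop and not friction.

```bash
python3 - <<'E'
from h import *
from rig import bot
bot.move_linear(at(SC,-30,1,100),.25); bot.move_linear(at(SC,-27,1,37),.12)
ax=np.array([np.cos(SC[2]),np.sin(SC[2])]); lat=np.array([-ax[1],ax[0]]); f0=bot.read_ft_force()
for x in [-19,-17,-16,-15,-14,-13,-12,-11]:
    bot.move_linear(at(SC,x,1,37),.05); bot.wait(.05); f=(bot.read_ft_force()-f0); p=-(f[:2]@ax)
    print(x,"push",p.round(1),"lat",(f[:2]@lat).round(1),"z",f[2].round(1), "act",((bot.read_eef_pos()[:2]-np.array(SC[:2]))@ax*1e3).round(2))
    if p>20: break
bot.move_linear(at(SC,-27,1,37),.08); bot.move_linear(at(SC,-35,0,100),.2); bot.move_linear(at(SC,-15,0,190),.25); bot.wait(.2)
im=bot.camera("wrist"); cv2.imwrite("pics/c9.png",cv2.resize(im[170:300,245:405],None,fx=4.5,fy=4.5,interpolation=cv2.INTER_CUBIC))
bot.move_ptp([.25,.05,.3],quat(np.pi/2)); bot.wait(.2)
cv2.imwrite("pics/t9.png",bot.camera("top")); cv2.imwrite("pics/s9.png",bot.camera("scene"))
print(bot.read_time_s())
E
```

```text
-19 push -0.5 lat -0.8 z -0.5 act -18.7
-17 push -0.7 lat 0.9 z -0.7 act -17.01
-16 push 0.2 lat 0.3 z 0.2 act -16.0
-15 push 4.1 lat 1.1 z 2.3 act -15.63
-14 push 9.9 lat 1.5 z 6.5 act -15.53
-13 push 15.4 lat 2.0 z 10.9 act -15.47
-12 push 21.2 lat 2.1 z 14.5 act -15.4
35.7333
```

View pics/c9.png

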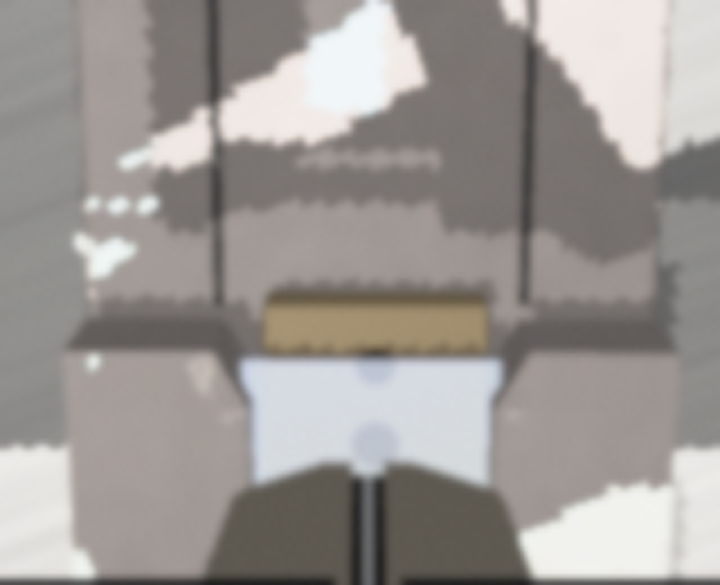

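View pics/t9.png

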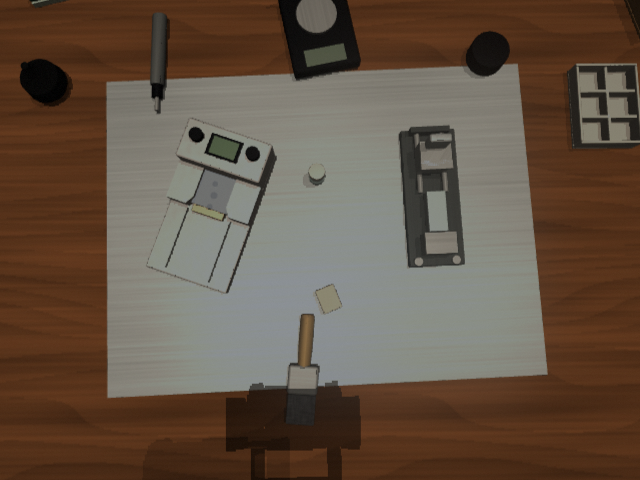

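View pics/s9.png

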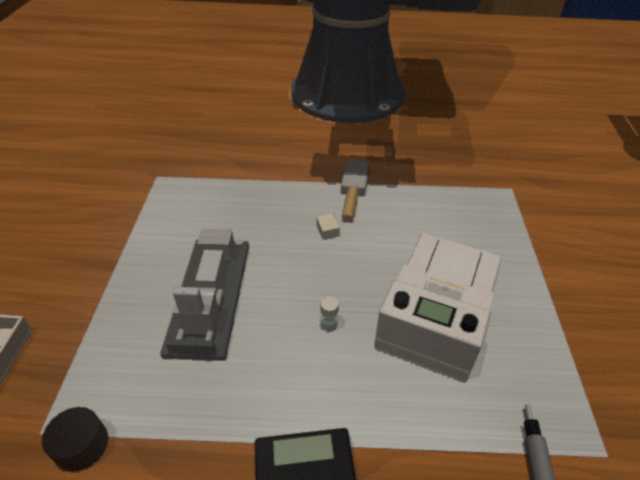

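The contact is a hard stop: the push reached 21 N with no slip. The plate's rear edge stays square at row 299 of the crop. The top view shows the jaw open, with the vial at (317,175) and the block at (328,299) where they started. I'm handing in.

```bash
python3 - <<'E'
from rig import bot
print(bot.read_ft_force().round(1),bot.finish_job())
E
```

```text
the job is handed in; nothing more can be done
[-0.5  0.1 -0.7] None
```

The job is handed in with the plate in the scanner's slot and, by my checks, fully home; handing in gives no verdict. I opened the jaw by pushing its tab, lifted the plate out, laid it on the apron about 40 mm before the mouth and let go. Then I pushed it into the slot with the closed fingers.

- **Plate against the stop:** a second push rose to 21 N and the plate did not move. In the wrist picture its rear edge stands about 6.5 mm out of the mouth (6 mm when fully home), square and centred to about 1 mm.
- **Jaw, vial and block:** the jaw was pushed open by about 26–27 mm and still shows open. The vial and the resin block look unmoved in the last top view, and the arm is parked clear.
- **Time:** about 36 s of the 64 s allowed.

**One disagreement:** the fingers stopped about 2 mm short of where I expected the stop from my pose fit. That is about the size of the camera calibration error. Since the second push did not move the plate and the picture agrees within 1 mm, I took it as the real stop.

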